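# Put the mending thread away in its slotted rack

## Robot

A 7-joint arm with a two-finger parallel gripper is mounted at the origin on a cart in front of the work surface, level with it; the furniture and walls round the work are solid. World frame = base frame: x ahead of the robot, y to its left, z up, the work surface at z = 0. Lengths are in mm, angles in rad, forces in N, time in s.
With the tool pointing down it reaches from about 400 to 875 mm from the base axis. Payload 4.4 kg.
Tool frame: the origin (TCP) lies at the very end of the fingers, on their centre line; the grasp point (between the pads) lies 19 mm behind it (ctrl.grasp_offset is the distance from the TCP to the grasp point, in mm); z points along the fingers, y is the line along which they close (so a half turn about z gives the same grasp; the last joint's range is limited). The gripper opens to 85 mm and grips with 20 to 120 N. Pads are 22 mm wide; open, the fingers measure 114 mm over their backs; the gripper's body (76 mm by 85 mm) begins 54 mm behind the grasp point. The pads swing forward as they close: fully open they stand 13 mm farther back than shut.
Start: joints at [1.049, 0.628, 0.038, 1.517, -0.027, 0.996, -0.02], TCP at [286.146, -583.642, 231.313] pointing down, gripper open.
Joint ranges: [-3.06, 3.06], [-0.37, 2.12], [-1.25, 1.32], [0.18, 2.47], [-1.1, 4.24], [0.23, 1.98], [-2.94, 2.94]. Speed limits (rad/s): [2.57, 2.57, 3.14, 3.14, 3.14, 3.14, 3.14].

## Interface

Orientations are given as [roll, pitch, yaw] about the fixed x, y, z axes, in that order (R = Rz(yaw) Ry(pitch) Rx(roll)).
In Python, from cell import status, cams, ctrl gives the robot as it stands.
- The arm moves only by the tool move_arm, never from a script. Its argument "plan" is a list of rows, each a list of 3 entries, a list of its own where there are three numbers: the shift along the world's x, y, z in mm, then the turn, a rotation vector about the world's x, y, z in degrees, then the opening, from 0 (shut) to 1 (fully open). In form: [[[x, y, z], [wx, wy, wz], gripper], ...]. A call has 1 to 10 rows; each row shifts and turns the commanded pose from where the row before left it; what a row does not reach is not made up. A row lasts 1/8 s, in which the tool goes at most 62.5 mm and 10.7 degrees, less where a joint would pass 70% of its speed; a pose out of reach is approached as far as the arm can. A call with a gripper value outside its range is refused whole. The fingers move at their own pace and stop on an object; the grip force is fixed at half the most. Time passes only in rows, so rows that do not move let the fingers close. It gives the time, the measured TCP pose, the force, the opening and the grip force at its end, in the units of the state.
- status.read_state(): the state, without advancing time (a new reading comes with each control period).
- cams.get_image(name): name is "side" or "top" or "wrist"; returns the picture (400x640x3 uint8, blue, green, red); there is no depth.
- cams.camera_params(name): a dict with "K" (3x3 intrinsics, pixels), "k1" (the pictures are not rectified: a ray, as slopes to the right and down, at radius r is drawn at 1 + k1 r^2 times it, then the intrinsics apply), "pose" (4x4, takes a point from camera to world coordinates); the wrist camera has in their place "tool_from_camera" (4x4, takes a point from camera to tool coordinates, whose origin is the TCP and whose axes are the flange's). Camera axes: x right, y down, z forward; pixel columns grow to the right and rows downward; lengths in mm; the calibration is good to about 2 mm. A picture is of the moment at which its call begins: read the wrist's pose just before it. camera_params takes no time and is no camera call.
- ctrl.finish_job(): hands the job in; it is judged then, once.
The state is a dict: "clock": time; "qpos": joint angles; "qd": joint speeds; "tau": joint torques, N m; "eef_pos": TCP position; "tool_rot": TCP orientation; "force": force on the tool from outside, world axes, zero at the start; "torque": the same for the moment, N m; "width": finger opening in mm; "gripper_force": force on a finger pad.
Only numpy, scipy, OpenCV 4.12 (cv2) and the standard library are available. Lean on these libraries where they do the work, as an engineer would, in place of code of your own. Each camera call takes 0.05 s, during which the arm holds its last target. There are 200 camera calls.

## Task

Put both spools of thread away in the low wooden rack: slide each one upright in at the front mouth, with its bottom flange under its top sheet and its waist in the slot, back to the cross slot and then sideways to the end of that slot which has the marker disc of its own colour. Leave both spools standing on the table there and leave everything else where it lies.

Things in the scene. Friction and masses are not known exactly. Their poses are not given: they have to be found in the camera images.
- thread_blue: wooden spool of dark blue thread standing upright, loose, about 18 g, 37 mm tall, two end flanges 28 mm across: lower one from 0 to 9 mm height, upper one 29 to 37 mm (grip this one, fingertips 22 mm or more above the table to pass over the rack); waist between them 12 to 16 mm thick. Origin: centre of its underside; z up along its axis
- thread_white: wooden spool of white thread standing upright, loose, about 18 g, 37 mm tall, two end flanges 28 mm across: lower one from 0 to 9 mm height, upper one 29 to 37 mm (grip this one, fingertips 22 mm or more above the table to pass over the rack); waist between them 12 to 16 mm thick. Origin: centre of its underside; z up along its axis
- thread_rack: low wooden rack fixed to the table, 110 mm deep (x), 170 mm wide (y), 18 mm high: a 4 mm sheet, underside 14 mm above the bare table, on side rails (|y| 75 to 85 mm) and a back rail (x 40 to 55 mm). A T-shaped slot 20 mm wide is cut through the sheet; a spool's flange cannot pass through it. Origin: on the table under its middle; mouth faces -x, y left, z up
- rack_mouth (a point): on the table under the middle of the slot's open mouth in the rack's front edge (rack frame x = -55, y = 0 mm). The mouth is 44 mm wide with rounded corners and narrows to the 20 mm entry lane within 12 mm; the lane runs along rack x, at y = 0, to the cross slot. Axes as the rack's
- rack_cross (a point): on the table where the entry lane meets the middle of the cross slot (rack frame x = +15, y = 0 mm). The cross slot is 20 mm wide, runs along rack y and has blind ends at y = +60 and -60 mm. Axes as the rack's
- dot_blue: dark blue marker disc, 18 mm across and 2 mm thick, fixed on top of the rack's back panel behind one end of the cross slot (which end it is changes). Origin: centre of its underside, at rack frame x = +42 mm, y = +52 or -52 mm, z = 18 mm; axes parallel to the rack's
- dot_white: white marker disc, 18 mm across and 2 mm thick, fixed on top of the rack's back panel behind one end of the cross slot (which end it is changes). Origin: centre of its underside, at rack frame x = +42 mm, y = +52 or -52 mm, z = 18 mm; axes parallel to the rack's
- home_blue (a point): the home of the blue spool: the point on the table, 27 mm in front of the blue marker disc (rack frame x = +15 mm, y = +52 or -52 mm), where the centre of the spool's underside belongs. It is on the cross slot's centre line, 8 mm before the slot's blind end
- home_white (a point): the home of the white spool: the point on the table, 27 mm in front of the white marker disc (rack frame x = +15 mm, y = +52 or -52 mm), where the centre of the spool's underside belongs. It is on the cross slot's centre line, 8 mm before the slot's blind end
- scissors: scissors with blue handles lying flat, 199 mm long in y, 87 mm in x, 9 mm high; a bystander. Origin: underside, middle
- binder_clip: black binder clip, 32x38x25 mm; a bystander. Origin: underside, middle
- token_stack: small stack of brass tokens, 26 mm across, 10 mm high; a bystander. Origin: underside, middle
- spare_knob: white spare timer knob, 44 mm across, 26 mm high; a bystander. Origin: underside, middle
- masking_tape: roll of masking tape lying flat, 96 mm across, 25 mm high; a bystander. Origin: underside, middle

How it is judged:
By the outcome, as a careful person would: the job done as asked, in the order asked, and still so for the second after the job is handed in, with the robot touching nothing.
It also fails if it takes over 53 s, if anything falls off the work surface, if the arm or the gripper's body presses on something with over 40 N, if the wrist force passes 120 N, or if a joint passes its speed limit or range.

## Working session

There is one attempt and no reset: what is moved stays moved. The work goes in short steps, Python scripts to look and compute and a tool call to move; the robot and the scene stay as the last step left them, time stands still between calls to the robot, and variables do not carry over. Pictures are saved under pics/ and viewed, at most 10 in all, crops included, and the job is handed in when it is done.

Besides the shell and the picture viewer there is one more tool, called in YAML: its name, and indented under it one key for each argument. move_arm: Moves the arm, as the interface text tells. Its arguments: {"type":"object","properties":{"plan":{"type":"array","items":{"type":"array"}}},"required":["plan"]}

```bash
mkdir -p pics; cat > h.py <<'E'
import numpy as np, cv2
from cell import status, cams, ctrl
from scipy.spatial.transform import Rotation as R
def pose(name):
    p=cams.camera_params(name)
    if name=='wrist':
        s=status.read_state(); T=np.eye(4); T[:3,:3]=R.from_euler('xyz',s['tool_rot']).as_matrix(); T[:3,3]=s['eef_pos']
        return p,T@np.array(p['tool_from_camera'])
    return p,np.array(p['pose'])
def cast(p,T,uv,z):
    K=np.array(p['K']); out=[]
    for u,v in np.atleast_2d(uv):
        d=np.array([(u-K[0,2])/K[0,0],(v-K[1,2])/K[1,1]]); s=d.copy()
        for _ in range(20): s=d/(1+p['k1']*(s@s))
        r=T[:3,:3]@np.array([s[0],s[1],1]); o=T[:3,3]
        out.append((o+r*(z-o[2])/r[2])[:2])
    return np.array(out)
E
python3 - <<'E'
from h import *
s=status.read_state();print(s)
for n in ['top','side']:
    p,T=pose(n);print(n,p['K'],p['k1'],T.round(2).tolist())
    cv2.imwrite(f'pics/{n}0.png',cams.get_image(n))
print(cams.camera_params('wrist'))
E
```

```text
{'clock': 0.0, 'qpos': array([ 1.04917151,  0.62930394,  0.03844099,  1.51833468, -0.02702218,
        0.99631863, -0.02001349]), 'qd': array([ 0.00032429,  0.0023704 , -0.00031018, -0.00102068, -0.00053343,
        0.00094387, -0.00032417]), 'tau': array([-2.70620876e-05, -5.63389349e+01,  1.22637145e+00, -1.93444777e+01,
        1.09947912e-02,  1.04874949e-02,  5.43414103e-06]), 'eef_pos': array([ 285.89689466, -583.07020647,  230.42706938]), 'tool_rot': array([-3.13974571e+00,  2.49840915e-06,  4.55800793e-01]), 'force': array([-0.614472  , -0.29197201,  0.16309494]), 'torque': array([0.00207337, 0.01390958, 0.00042101]), 'gripper_force': 0.0, 'width': 85.61981760899894}
top [[501.91311681   0.         323.82192167]
 [  0.         501.91311681 186.47171939]
 [  0.           0.           1.        ]] -0.12592079549346039 [[-0.01, -1.0, 0.09, 389.73], [-1.0, 0.01, -0.01, 14.35], [0.01, -0.09, -1.0, 1377.51], [0.0, 0.0, 0.0, 1.0]]
side [[375.55986826   0.         323.9987019 ]
 [  0.         375.55986826 199.65552168]
 [  0.           0.           1.        ]] 0.012799596462382717 [[0.97, -0.15, 0.21, 287.88], [-0.26, -0.5, 0.83, -849.68], [-0.02, -0.86, -0.52, 602.46], [0.0, 0.0, 0.0, 1.0]]
{'K': array([[290.44362003,   0.        , 319.14856027],
       [  0.        , 290.44362003, 201.37464319],
       [  0.        ,   0.        ,   1.        ]]), 'k1': -0.03760756108960669, 'tool_from_camera': array([[ 4.64401757e-04, -9.45634759e-01, -3.25230207e-01,
         8.32289241e+01],
       [ 9.99999890e-01,  4.17814265e-04,  2.13086032e-04,
         1.60978574e-01],
       [-6.56157387e-05, -3.25230270e-01,  9.45634849e-01,
        -1.42459310e+02],
       [ 0.00000000e+00,  0.00000000e+00,  0.00000000e+00,
         1.00000000e+00]])}
```

View pics/top0.png

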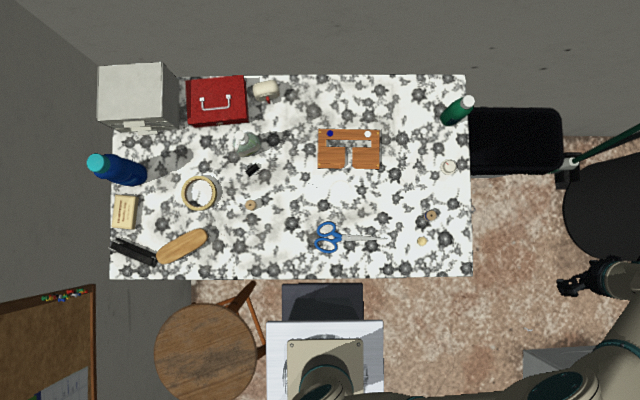

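View pics/side0.png

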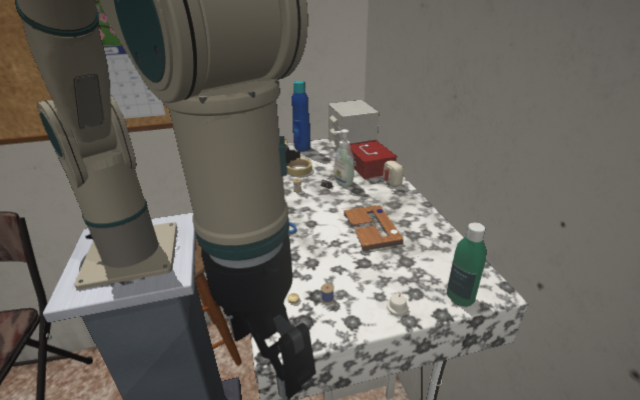

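The top view shows the rack near (349,148), with its mouth toward the robot, the blue dot at (330,133) on the left and the white dot at (368,133) on the right. The blue spool is at about (432,214) and the probable white spool at (251,204). The side view agrees: blue spool at (327,292), white at (297,185), tokens at (293,298).

```bash
python3 - <<'E'
from h import *
im=cv2.imread('pics/top0.png');p,T=pose('top')
hsv=cv2.cvtColor(im,cv2.COLOR_BGR2HSV)
m=((hsv[...,0]>4)&(hsv[...,0]<20)&(hsv[...,1]>110)).astype(np.uint8)
def comps(m,box):
    x0,y0,x1,y1=box;mm=np.zeros_like(m);mm[y0:y1,x0:x1]=m[y0:y1,x0:x1]
    n,l,s,c=cv2.connectedComponentsWithStats(mm)
    return [(s[i,4],c[i].round(1),s[i,:4]) for i in range(1,n) if s[i,4]>8],l
mm=np.zeros_like(m);mm[120:180,305:395]=m[120:180,305:395]
pts=cv2.findNonZero(mm);r=cv2.minAreaRect(pts);print(r);b=cv2.boxPoints(r);w=cast(p,T,b,18);print(w.round(1))
print('rack centre',w.mean(0))
blue=((hsv[...,0]>100)&(hsv[...,0]<130)&(hsv[...,1]>120)).astype(np.uint8)
for box in [(315,120,345,145),(420,200,445,228)]:
    for a,c,s in comps(blue,box)[0]: print('blue',a,c,s,cast(p,T,c,20).round(1),cast(p,T,c,37).round(1))
for n,c in [('W',(251,204)),('B',(432,214)),('dotw',(368,133)),('dotb',(330,133)),('tok',(421,241)),('knob',(448,167)),('clip',(253,169))]: print(n,cast(p,T,c,30).round(1))
a=cv2.resize(im[185:255,405:455],None,fx=7,fy=7,interpolation=2);b=cv2.resize(im[185:255,230:280],None,fx=7,fy=7,interpolation=2)
cv2.imwrite('pics/c.png',np.hstack([b,a]))
E
```

```text
((348.4999694824219, 148.99998474121094), (60.99999237060547, 39.99999237060547), 0.0)
[[ 564.1   12.3]
 [ 675.2   11.1]
 [ 673.7 -157.4]
 [ 562.3 -154.6]]
rack centre [618.8302314  -72.14820793]
blue 26 [329.5 133. ] [327 131   6   5] [[663.2 -20.4]] [[659.8 -20. ]]
W [[469.8 193.8]]
B [[ 436.7 -294.6]]
dotw [[ 660.3 -125.4]]
dotb [[661.2 -21.5]]
tok [[ 364.5 -262.6]]
knob [[ 564.5 -343.3]]
clip [[564.7 188.4]]
```

View pics/c.png

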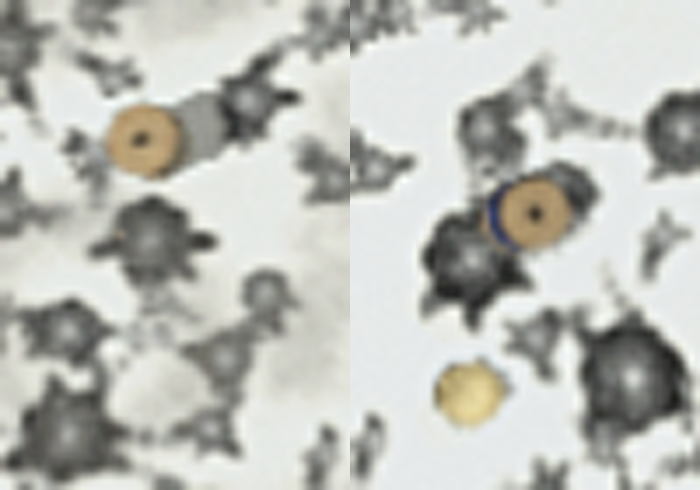

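The crop shows the spool tops clearly: white at image (250.3,204.4), blue at (431.1,215.1), with the tokens lower left of blue. Blue's home is the +y end and white's the −y end. I'm moving to above blue.

move_arm:
  plan:
    - [[18,36,-10],[0,0,-3.3],1]
    - [[18,36,-10],[0,0,-3.3],1]
    - [[18,36,-10],[0,0,-3.3],1]
    - [[18,36,-10],[0,0,-3.3],1]
    - [[18,36,-14],[0,0,-3.3],1]
    - [[18,36,-14],[0,0,-3.3],1]
    - [[18,36,-20],[0,0,-3.3],1]
    - [[18,36,-20],[0,0,-3],1]
    - [[0,0,0],[0,0,0],1]

```text
clock: 1.23
eef_pos: [430.9, -291.0, 121.6]
tool_rot: [-3.137, 0.003, 0.007]
force: [-0.5, -0.5, -0.0]
width: 85.2
gripper_force: 0.0
```

```bash
python3 - <<'E'
from h import *
p,T=pose('top');print(cast(p,T,[(431.1,215.1),(250.3,204.4)],37))
s=status.read_state();print(s['clock'],s['eef_pos'],s['tool_rot'])
p,T=pose('wrist');im=cams.get_image('wrist');cv2.imwrite('pics/w1.png',im)
np.savez('w1.npz',T=T)
E
```

```text
[[ 433.54415719 -290.48974413]
 [ 468.36171333  194.70289207]]
1.225 [ 430.94220964 -290.95604886  121.58121582] [-3.13742356e+00  2.73333843e-03  6.70499185e-03]
```

View pics/w1.png

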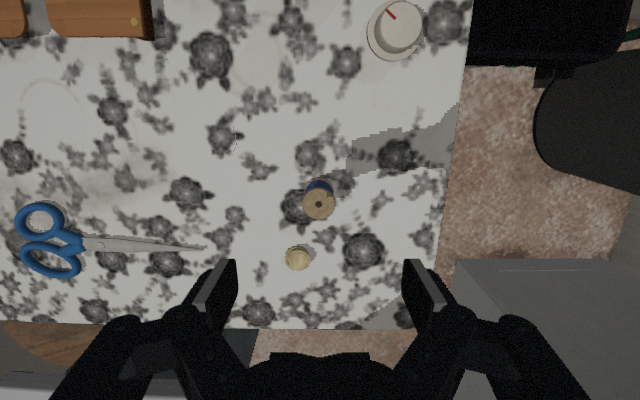

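The wrist view shows blue's top at (319,203), the tokens at (298,258) and the rack's front edge at the top left. I'll cast the blue spool's top.

```bash
cat >> h.py <<'E'
def disc(im,guess,r=30,lo=(8,50,60),hi=(25,200,255)):
    "centroid & area of tan flange-top blob nearest guess"
    hsv=cv2.cvtColor(im,cv2.COLOR_BGR2HSV);m=cv2.inRange(hsv,lo,hi)
    k=np.zeros_like(m);cv2.circle(k,tuple(map(int,guess)),r,255,-1);m&=k
    m=cv2.morphologyEx(m,cv2.MORPH_CLOSE,np.ones((7,7)));m=cv2.morphologyEx(m,cv2.MORPH_OPEN,np.ones((5,5)))
    cs=cv2.findContours(m,0,2)[0];c=max(cs,key=cv2.contourArea)
    return cv2.minEnclosingCircle(c),cv2.fitEllipse(c)
E
python3 - <<'E'
from h import *
T=np.load('w1.npz')['T'];p,_=pose('wrist');im=cv2.imread('pics/w1.png')
print(im[203,310],im[208,325]);
c,e=disc(im,(319,203));print(c,e)
for q in [c[0],e[0],(319,204)]:print(cast(p,T,[q],37))
(u,v)=e[0];print('diam',cast(p,T,[(u-e[1][1]/2,v),(u+e[1][1]/2,v)],37))
print('rack front right corner',cast(p,T,[(153,11),(157,40)],[18][0]))
E
```

```text
[ 94 117 133] [ 87 110 124]
((318.32086181640625, 198.4332275390625), 20.374380111694336) ((318.12908935546875, 199.91876220703125), (32.37181854248047, 39.97823715209961), 3.717660427093506)
[[ 438.56156243 -290.35164962]]
[[ 437.26727055 -290.20145819]]
[[ 433.69771705 -290.94507947]]
diam [[ 437.12586878 -273.69898725]
 [ 437.4090311  -306.69300957]]
rack front right corner [[ 579.44062699 -165.35025929]
 [ 559.59074707 -165.48459279]]
```

move_arm:
  plan:
    - [[1.5,0,-50],[0,0,0],1]
    - [[1.2,0,-40],[0,0,0],1]
    - [[0,0,-8.6],[0,0,0],1]
    - [[0,0,0],[0,0,0],0.25]
    - [[0,0,0],[0,0,0],0.1]
    - [[0,0,0],[0,0,0],0.1]
    - [[0,0,0],[0,0,0],0.1]
    - [[0,0,0],[0,0,0],0.1]
    - [[0,0,0],[0,0,0],0.1]

```text
clock: 2.4
eef_pos: [433.9, -296.4, 26.0]
tool_rot: [3.14, -0.002, 0.0]
force: [0.0, -0.4, 6.4]
width: 22.1
gripper_force: 58.4
```

The width of 22 mm isn't the flange's 28, so I'll look.

```bash
python3 - <<'E'
from h import *
im=cams.get_image('wrist');cv2.imwrite('pics/w2.png',im)
s=cams.get_image('side');cv2.imwrite('pics/s2.png',s)
a=cv2.resize(im[200:400,180:460],None,fx=1.4,fy=1.4);b=cv2.resize(s[230:330,270:400],None,fx=2.8,fy=2.8)
cv2.imwrite('pics/c2.png',np.hstack([a,b[:280]]))
E
```

```text
(no output)
```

View pics/c2.png

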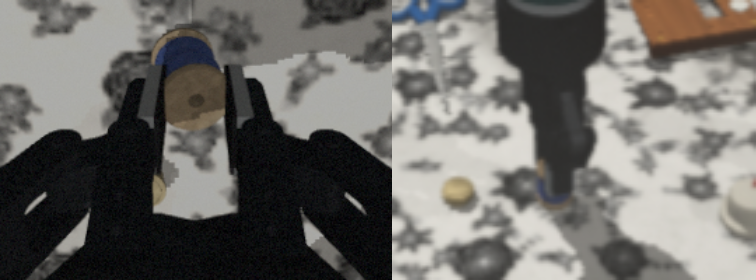

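The spool looks tilted about 10° sideways in the pads and the hand sits 5 mm off in y. I'll open, rise a little and look again.

move_arm:
  plan:
    - [[0,0,0],[0,0,0],0.5]
    - [[0,0,0],[0,0,0],1]
    - [[0,0,0],[0,0,0],1]
    - [[0,0,20],[0,0,0],1]
    - [[0,0,30],[0,0,0],1]
    - [[0,0,0],[0,0,0],1]
    - [[0,0,0],[0,0,0],1]

```text
clock: 3.38
eef_pos: [432.6, -295.4, 74.3]
tool_rot: [-3.141, 0.0, 0.0]
force: [-0.5, 0.0, -0.2]
width: 85.2
gripper_force: 0.0
```

```bash
python3 - <<'E'
from h import *
s=status.read_state();print(s['eef_pos'],s['tool_rot'],s['force'])
p,T=pose('wrist');im=cams.get_image('wrist');cv2.imwrite('pics/w3.png',im);np.savez('w3.npz',T=T)
cv2.imwrite('pics/c3.png',cv2.resize(im[130:330,180:460],None,fx=2,fy=2))
E
```

```text
[ 432.5902442  -295.36197892   74.32232033] [-3.14120856e+00  4.38289620e-04  3.31676575e-04] [-0.50306552  0.04717964 -0.15142885]
```

View pics/c3.png

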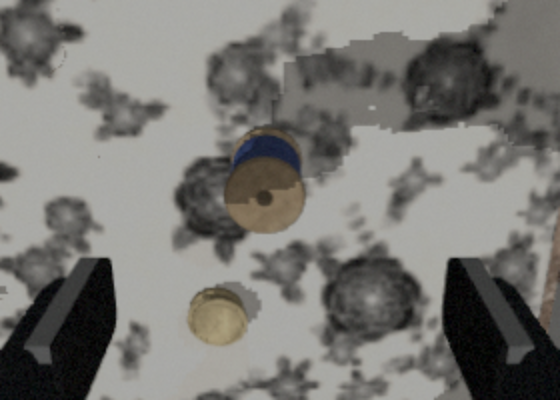

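The spool is upright again, its top centred at crop (264,195), which is image (312,227.5). The offset was the arm lagging, so moves need settling rows.

```bash
python3 - <<'E'
from h import *
T=np.load('w3.npz')['T'];p,_=pose('wrist')
print(cast(p,T,[(312,227.5),(292.5,227.5),(332,227.5)],37))
E
```

```text
[[ 435.4442662  -291.00248466]
 [ 435.42579414 -277.82044241]
 [ 435.4564037  -304.5165922 ]]
```

move_arm:
  plan:
    - [[1.4,2.2,-20],[0,0,0],1]
    - [[1.4,2.2,-20],[0,0,0],1]
    - [[0,0,-10.5],[0,0,0],1]
    - [[0,0,0],[0,0,0],1]
    - [[0,0,0],[0,0,0],0.6]
    - [[0,0,0],[0,0,0],0.4]
    - [[0,0,0],[0,0,0],0.25]
    - [[0,0,0],[0,0,0],0.25]
    - [[0,0,0],[0,0,0],0.25]
    - [[0,0,0],[0,0,0],0.25]

```text
clock: 4.68
eef_pos: [436.0, -291.3, 24.9]
tool_rot: [3.141, -0.001, 0.0]
force: [-0.1, 0.6, 5.2]
width: 22.7
gripper_force: 58.5
```

move_arm:
  plan:
    - [[0,0,10],[0,0,0],0.25]
    - [[0,0,30],[0,0,0],0.25]
    - [[15,35,25],[0,0,0],0.25]
    - [[20,45,10],[0,0,0],0.25]
    - [[20,48,0],[0,0,0],0.25]
    - [[20,48,0],[0,0,0],0.25]
    - [[19,42,0],[0,0,0],0.25]
    - [[0,0,0],[0,0,0],0.25]
    - [[0,0,0],[0,0,0],0.25]
    - [[0,0,0],[0,0,0],0.25]

```text
clock: 5.92
eef_pos: [529.0, -75.0, 99.5]
tool_rot: [3.141, 0.0, -0.002]
force: [-0.3, 0.1, 0.2]
width: 22.8
gripper_force: 58.8
```

```bash
python3 - <<'E'
from h import *
s=status.read_state();print(s['eef_pos'],s['tool_rot'],s['force'])
p,T=pose('wrist');im=cams.get_image('wrist');cv2.imwrite('pics/w4.png',im);np.savez('w4.npz',T=T)
cv2.imwrite('pics/c4.png',cv2.resize(im[0:300,100:500],None,fx=2,fy=2))
E
```

```text
[529.01781823 -75.02119047  99.45433316] [ 3.14077321e+00  2.31688445e-04 -2.47135089e-03] [-0.2513691   0.05495043  0.16326142]
```

View pics/c4.png

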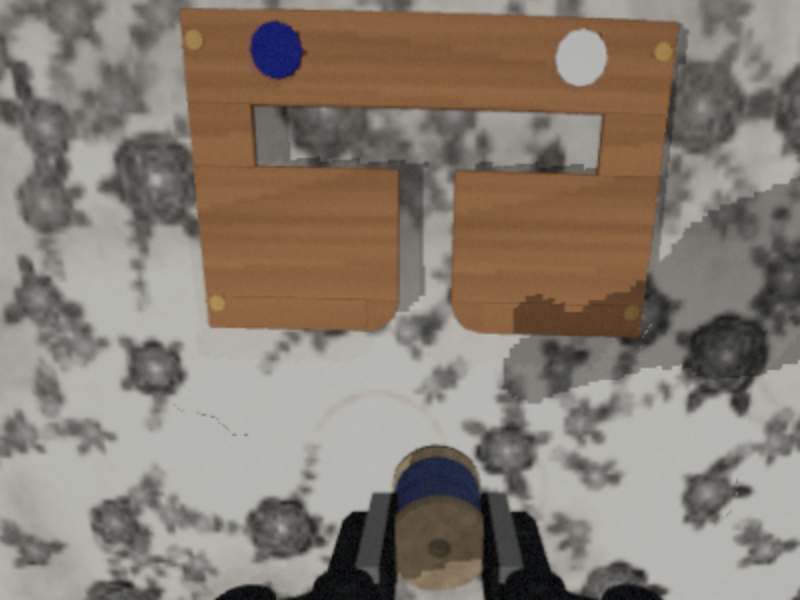

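The spool hangs upright in the pads, its hole at crop (439,548). Rack: back corners (180,10) and (680,24), lane edges at 399 and 454, cross slot far edge (253,105)–(602,114), near edge (255,166)–(600,175), blue dot (276,50), white dot (581,57).

```bash
python3 - <<'E'
from h import *
T=np.load('w4.npz')['T'];p,_=pose('wrist')
f=lambda q,z: cast(p,T,np.array(q,float).reshape(-1,2)/2+[100,0],z)
src=dict(bl=(180,10,55,85,18),br=(680,24,55,-85,18),fl=(211,327,-55,85,18),fr=(640,336,-55,-85,18),
 sfl=(253,105,25,60,18),sfr=(602,114,25,-60,18),snl=(255,166,5,60,18),snr=(600,175,5,-60,18),jl=(399,168,5,10,18),jr=(456,172,5,-10,18),db=(276,50,42,52,20),dw=(581,57,42,-52,20))
A=[];B=[]
for k,v in src.items():
    w=f(v[:2],v[4])[0];A.append(v[2:4]);B.append(w)
A=np.array(A,float);B=np.array(B)
M,_=cv2.estimateAffinePartial2D(A,B,method=cv2.LMEDS)
# rigid fit
a=A-A.mean(0);b=B-B.mean(0);th=np.arctan2((a[:,0]*b[:,1]-a[:,1]*b[:,0]).sum(),(a*b).sum())
Rm=np.array([[np.cos(th),-np.sin(th)],[np.sin(th),np.cos(th)]]);t=B.mean(0)-Rm@A.mean(0)
print('yaw',th,'t',t,'scale',np.hypot(*M[:,0]))
for k,r in zip(src,B-(A@Rm.T+t)):print(k,r.round(1))
for n,q in [('mouth',(-55,0)),('cross',(15,0)),('hb',(15,52)),('hw',(15,-52))]:print(n,(Rm@q+t).round(1))
print('spool top',f((439,548),111.6),'edges',f((395,540,485,540),111.6),'bottom front',f((436,446),74.6))
E
```

```text
yaw -0.024662773207936618 t [619.23727042 -71.79774624] scale 1.001754187074671
bl [-0.5 -0.5]
br [-0.9  0.2]
fl [ 0.7 -1. ]
fr [0.8 0.3]
sfl [0.2 1.6]
sfr [-0. -1.]
snl [0.1 2.3]
snr [-0.3 -2.4]
jl [0.3 0.3]
jr [-0.7 -0.2]
db [0.1 0. ]
dw [0.3 0.5]
mouth [564.3 -70.4]
cross [634.2 -72.2]
hb [635.5 -20.2]
hw [ 633.  -124.2]
spool top [[527.60428424 -75.68005102]] edges [[530.03180312 -64.2946538 ]
 [529.97164968 -87.59304418]] bottom front [[540.54469719 -74.83498159]]
```

Rack pose: (619.2,-71.8), yaw −1.4°, residuals about 1 mm, sizes as given. The spool sits at TCP +(-1.3,-0.5). I'm lowering in front of the mouth.

move_arm:
  plan:
    - [[1,2.7,-25],[0,0,0],0.25]
    - [[1,3,-30],[0,0,0],0.25]
    - [[0,0,-17.5],[0,0,0],0.25]
    - [[0,0,0],[0,0,0],0.25]
    - [[0,0,0],[0,0,0],0.25]
    - [[0,0,0],[0,0,0],0.25]

```text
clock: 6.72
eef_pos: [532.0, -68.1, 27.3]
tool_rot: [3.141, -0.001, -0.0]
force: [-0.0, -0.8, 1.0]
width: 22.2
gripper_force: 59.8
```

move_arm:
  plan:
    - [[12,-0.4,0],[0,0,0],0.25]
    - [[12,-0.4,0],[0,0,0],0.25]
    - [[12,-0.4,0],[0,0,0],0.25]
    - [[12,-0.3,0],[0,0,0],0.25]
    - [[0,0,0],[0,0,0],0.25]
    - [[0,0,0],[0,0,0],0.25]

```text
clock: 7.48
eef_pos: [579.0, -69.0, 26.5]
tool_rot: [-3.142, 0.001, 0.0]
force: [0.2, 0.2, 0.2]
width: 22.7
gripper_force: 59.8
```

move_arm:
  plan:
    - [[12,-0.4,0],[0,0,0],0.25]
    - [[12,-0.4,0],[0,0,0],0.25]
    - [[12,-0.4,0],[0,0,0],0.25]
    - [[12,-0.3,0],[0,0,0],0.25]
    - [[8.5,0,0],[0,0,0],0.25]
    - [[0,0,0],[0,0,0],0.25]
    - [[0,0,0],[0,0,0],0.25]

```text
clock: 8.35
eef_pos: [635.6, -70.5, 26.5]
tool_rot: [-3.142, 0.001, 0.0]
force: [-1.1, 0.2, -0.8]
width: 22.8
gripper_force: 59.8
```

move_arm:
  plan:
    - [[0.3,11,0],[0,0,0],0.25]
    - [[0.3,11,0],[0,0,0],0.25]
    - [[0.3,11,0],[0,0,0],0.25]
    - [[0.3,11,0],[0,0,0],0.25]
    - [[0.1,7,0],[0,0,0],0.25]
    - [[0,0,0],[0,0,0],0.25]
    - [[0,0,0],[0,0,0],0.25]

```text
clock: 9.22
eef_pos: [637.5, -20.2, 26.8]
tool_rot: [3.141, -0.0, -0.0]
force: [0.9, -0.5, -0.0]
width: 22.7
gripper_force: 59.8
```

move_arm:
  plan:
    - [[0,0,-1.5],[0,0,0],0.25]
    - [[0,0,0],[0,0,0],0.25]
    - [[0,0,0],[0,0,0],0.4]
    - [[0,0,0],[0,0,0],0.55]
    - [[0,0,0],[0,0,0],0.6]
    - [[0,0,0],[0,0,0],0.6]
    - [[0,0,10],[0,0,0],0.6]
    - [[0,0,30],[0,0,0],0.7]
    - [[0,0,35],[0,0,0],1]
    - [[0,0,0],[0,0,0],1]

```text
clock: 10.48
eef_pos: [640.0, -19.9, 103.9]
tool_rot: [3.141, -0.007, 0.0]
force: [0.2, -1.2, 0.7]
width: 85.6
gripper_force: 0.0
```

move_arm:
  plan:
    - [[-28,36,0],[0,0,0],1]
    - [[-28,36,0],[0,0,0],1]
    - [[-28,36,0],[0,0,0],1]
    - [[-28,36,0],[0,0,0],1]
    - [[-28,36,-10],[0,0,0],1]
    - [[-28,35,-10],[0,0,0],1]
    - [[0,0,-6],[0,0,0],1]
    - [[0,0,0],[0,0,0],1]
    - [[0,0,0],[0,0,0],1]
    - [[0,0,0],[0,0,0],1]

```text
clock: 11.72
eef_pos: [470.3, 194.5, 74.5]
tool_rot: [3.141, -0.001, -0.002]
force: [-0.4, -0.4, -0.7]
width: 85.5
gripper_force: 0.0
```

```bash
python3 - <<'E'
from h import *
s=status.read_state();print(s['eef_pos'],s['tool_rot'],s['force'])
p,T=pose('wrist');im=cams.get_image('wrist');cv2.imwrite('pics/w5.png',im);np.savez('w5.npz',T=T)
cv2.imwrite('pics/c5.png',cv2.resize(im[130:330,180:460],None,fx=2,fy=2))
E
```

```text
[470.34081876 194.4727097   74.47869415] [ 3.14145318e+00 -9.44163674e-04 -1.75546445e-03] [-0.4490806  -0.39773997 -0.73273093]
```

View pics/c5.png

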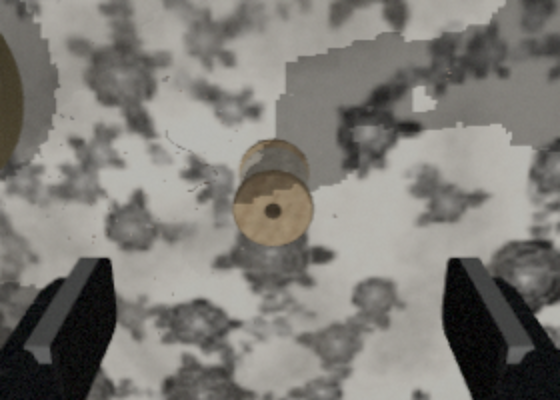

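White is upright, its top centred at crop (273,208), which is image (316.5,234). Relative to the calibrated blue view, that puts it at TCP +(-1.5,+1.4). The tape, far left, is clear.

move_arm:
  plan:
    - [[-0.9,0.7,-20],[0,0,0],1]
    - [[-0.8,0.7,-20],[0,0,0],1]
    - [[0,0,-11],[0,0,0],1]
    - [[0,0,0],[0,0,0],1]
    - [[0,0,0],[0,0,0],0.6]
    - [[0,0,0],[0,0,0],0.4]
    - [[0,0,0],[0,0,0],0.25]
    - [[0,0,0],[0,0,0],0.25]
    - [[0,0,0],[0,0,0],0.25]
    - [[0,0,0],[0,0,0],0.25]

```text
clock: 13.02
eef_pos: [468.1, 197.1, 23.8]
tool_rot: [-3.141, -0.001, 0.0]
force: [-1.0, -0.6, 5.6]
width: 22.9
gripper_force: 58.5
```

move_arm:
  plan:
    - [[0,0,10],[0,0,0],0.25]
    - [[0,0,30],[0,0,0],0.25]
    - [[8,-35,25],[0,0,0],0.25]
    - [[11,-46,10],[0,0,0],0.25]
    - [[11,-46,0],[0,0,0],0.25]
    - [[11,-46,0],[0,0,0],0.25]
    - [[11,-46,0],[0,0,0],0.25]
    - [[10,-46,0],[0,0,0],0.25]
    - [[0,0,0],[0,0,0],0.25]
    - [[0,0,0],[0,0,0],0.25]

```text
clock: 14.28
eef_pos: [529.4, -67.5, 98.4]
tool_rot: [-3.141, 0.001, 0.0]
force: [-0.2, -0.0, 0.0]
width: 22.9
gripper_force: 58.9
```

move_arm:
  plan:
    - [[0,0,0],[0,0,0],0.25]

```text
clock: 14.4
eef_pos: [529.5, -66.3, 98.2]
tool_rot: [-3.141, 0.0, 0.003]
force: [-0.6, -1.3, -0.1]
width: 22.6
gripper_force: 58.9
```

```bash
python3 - <<'E'
from h import *
s=status.read_state();print(s['eef_pos'],s['tool_rot'],s['force'])
p,T=pose('wrist');im=cams.get_image('wrist');cv2.imwrite('pics/w6.png',im);np.savez('w6.npz',T=T)
cv2.imwrite('pics/c6.png',cv2.resize(im[0:300,100:500],None,fx=2,fy=2))
E
```

```text
[529.47711463 -66.30820293  98.24991375] [-3.14062327e+00  4.73247385e-04  2.68762443e-03] [-0.62363865 -1.26820957 -0.07566957]
```

View pics/c6.png

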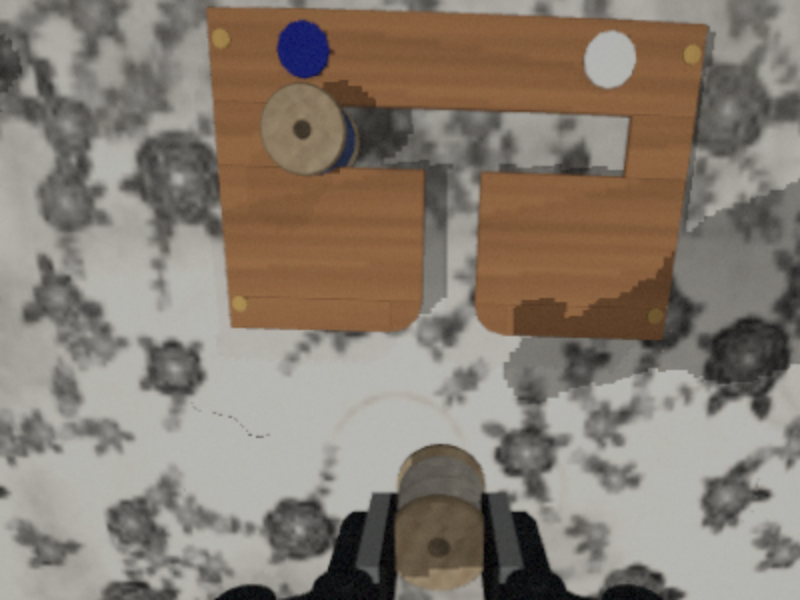

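Blue stands upright in the left end, its hole at crop (302,129). White is upright in the pads, hole at (438,547). I'll refit the rack from this view.

```bash
python3 - <<'E'
from h import *
T=np.load('w6.npz')['T'];p,_=pose('wrist')
f=lambda q,z: cast(p,T,np.array(q,float).reshape(-1,2)/2+[100,0],z)
src=dict(bl=(207,9,55,85,18),br=(708,26,55,-85,18),fl=(232,327,-55,85,18),fr=(664,339,-55,-85,18),
 sfr=(630,117,25,-60,18),snr=(626,178,5,-60,18),jl=(424,170,5,10,18),jr=(482,173,5,-10,18),db=(303,48,42,52,20),dw=(610,59,42,-52,20))
A=np.array([v[2:4] for v in src.values()],float);B=np.array([f(v[:2],v[4])[0] for v in src.values()])
a=A-A.mean(0);b=B-B.mean(0);th=np.arctan2((a[:,0]*b[:,1]-a[:,1]*b[:,0]).sum(),(a*b).sum())
Rm=np.array([[np.cos(th),-np.sin(th)],[np.sin(th),np.cos(th)]]);t=B.mean(0)-Rm@A.mean(0)
print('yaw',th,'t',t,np.abs(B-(A@Rm.T+t)).max())
for n,q in [('mouth',(-55,0)),('cross',(15,0)),('hw',(15,-52))]:print(n,(Rm@q+t).round(1))
print('white',f((438,547),111.6)); print('blue in rack',Rm.T@(f((302,129),37)[0]-t))
E
```

```text
yaw -0.025188628621385642 t [619.19069784 -72.07432029] 1.956345094545128
mouth [564.2 -70.7]
cross [634.2 -72.5]
hw [ 632.9 -124.4]
white [[529.1508252  -66.73192953]]
blue in rack [15.41296318 49.97535003]
```

move_arm:
  plan:
    - [[0.5,-1,-25],[0,0,0],0.25]
    - [[0.5,-1,-30],[0,0,0],0.25]
    - [[0,0,-16.5],[0,0,0],0.25]
    - [[0,0,0],[0,0,0],0.25]
    - [[0,0,0],[0,0,0],0.25]
    - [[0,0,0],[0,0,0],0.25]
    - [[0,0,0],[0,0,0],0.25]

```text
clock: 15.32
eef_pos: [531.2, -70.2, 27.4]
tool_rot: [3.141, -0.001, 0.0]
force: [-0.2, 0.5, 0.5]
width: 22.6
gripper_force: 59.0
```

move_arm:
  plan:
    - [[8,0.8,-0.8],[0,0,0],0.25]
    - [[12,-0.4,0],[0,0,0],0.25]
    - [[12,-0.3,0],[0,0,0],0.25]
    - [[12,-0.3,0],[0,0,0],0.25]
    - [[0,0,0],[0,0,0],0.25]
    - [[0,0,0],[0,0,0],0.25]

```text
clock: 16.08
eef_pos: [574.2, -70.3, 25.7]
tool_rot: [-3.142, 0.001, 0.0]
force: [-0.1, 0.8, 0.3]
width: 22.8
gripper_force: 59.0
```

move_arm:
  plan:
    - [[12,-0.3,0.5],[0,0,0],0.25]
    - [[12,-0.3,0],[0,0,0],0.25]
    - [[12,-0.3,0],[0,0,0],0.25]
    - [[12,-0.3,0],[0,0,0],0.25]
    - [[11.8,-0.3,0],[0,0,0],0.25]
    - [[0,0,0],[0,0,0],0.25]
    - [[0,0,0],[0,0,0],0.25]

```text
clock: 16.95
eef_pos: [634.0, -71.8, 26.2]
tool_rot: [-3.142, 0.001, 0.0]
force: [-0.1, -1.1, -0.9]
width: 22.7
gripper_force: 59.0
```

move_arm:
  plan:
    - [[-0.3,-11,0],[0,0,0],0.25]
    - [[-0.3,-11,0],[0,0,0],0.25]
    - [[-0.3,-11,0],[0,0,0],0.25]
    - [[-0.3,-11,0],[0,0,0],0.25]
    - [[-0.1,-8.5,0],[0,0,0],0.25]
    - [[0,0,0],[0,0,0],0.25]
    - [[0,0,0],[0,0,0],0.25]

```text
clock: 17.82
eef_pos: [633.3, -123.7, 26.3]
tool_rot: [-3.141, 0.0, 0.001]
force: [-0.8, 0.4, 0.4]
width: 22.6
gripper_force: 59.0
```

Good. Next I lower, release, rise, and back off to view both spools.

move_arm:
  plan:
    - [[0,0,-2],[0,0,0],0.25]
    - [[0,0,0],[0,0,0],0.25]
    - [[0,0,0],[0,0,0],0.4]
    - [[0,0,0],[0,0,0],0.55]
    - [[0,0,0],[0,0,0],0.6]
    - [[0,0,0],[0,0,0],0.6]
    - [[0,0,10],[0,0,0],0.6]
    - [[0,0,30],[0,0,0],0.7]
    - [[0,0,35],[0,0,0],1]
    - [[0,0,0],[0,0,0],1]

```text
clock: 19.08
eef_pos: [635.7, -125.0, 103.2]
tool_rot: [3.14, -0.007, 0.0]
force: [0.6, 0.6, -0.1]
width: 85.4
gripper_force: 0.0
```

move_arm:
  plan:
    - [[-30,15,20],[0,0,0],1]
    - [[-35,20,0],[0,0,0],1]
    - [[-35,15,0],[0,0,0],1]
    - [[0,0,0],[0,0,0],1]
    - [[0,0,0],[0,0,0],1]
    - [[0,0,0],[0,0,0],1]
    - [[0,0,0],[0,0,0],1]

```text
clock: 19.95
eef_pos: [533.8, -74.8, 119.3]
tool_rot: [3.141, -0.0, -0.0]
force: [-0.2, -0.7, -0.1]
width: 85.3
gripper_force: 0.0
```

```bash
python3 - <<'E'
from h import *
s=status.read_state();print(s['eef_pos'],s['tool_rot'],s['force'])
p,T=pose('wrist');im=cams.get_image('wrist');cv2.imwrite('pics/w7.png',im);np.savez('w7.npz',T=T)
cv2.imwrite('pics/c7.png',cv2.resize(im[0:300,120:520],None,fx=2,fy=2))
E
```

```text
[533.83893138 -74.80890715 119.25065627] [ 3.14123086e+00 -4.03014222e-04 -1.96462540e-04] [-0.22588045 -0.68134967 -0.11221222]
```

View pics/c7.png

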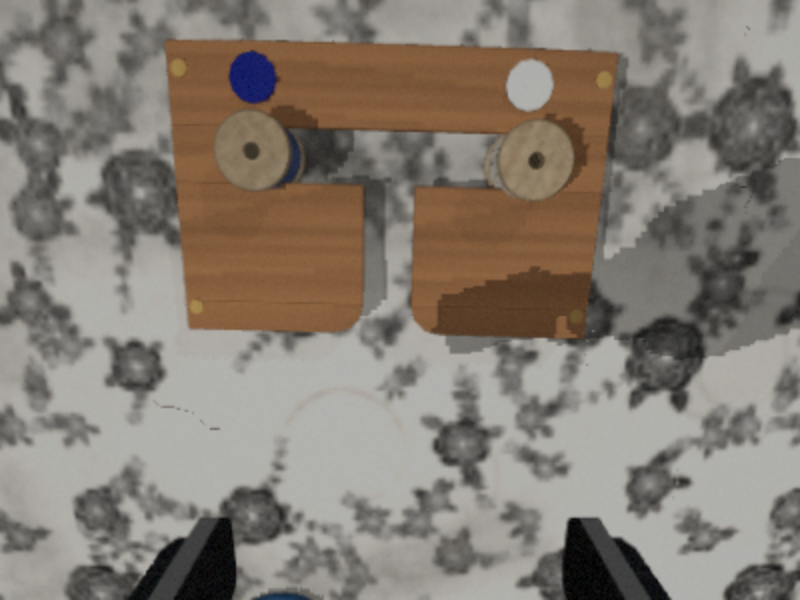

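Both spools stand in the slot ends in front of their own dots, blue hole at crop (251,150) and white at (536,160). Checking the numbers relative to the discs.

```bash
python3 - <<'E'
from h import *
T=np.load('w7.npz')['T'];p,_=pose('wrist')
f=lambda q,z: cast(p,T,np.array(q,float).reshape(-1,2)/2+[120,0],z)[0]
db,dw=f((253,77),20),f((530,85),20); ey=(db-dw)/np.linalg.norm(db-dw);ex=np.array([ey[1],-ey[0]]);c=(db+dw)/2-42*ex
print(np.linalg.norm(db-dw),ex)
for q in [(251,150),(536,160)]:
    d=f(q,37)-c;print((d@ex).round(1),(d@ey).round(1))
E
```

```text
103.65906882349078 [ 0.99965261 -0.02635646]
15.2 49.7
14.5 -52.9
```

```bash
python3 -c "
from cell import ctrl; print(ctrl.finish_job())"
```

```text
the job is handed in; nothing more can be done
None
```

Both spools stand upright in the cross slot in front of the discs of their own colours, white about 1 mm from its home point and blue about 2 mm short of its home, and the job is handed in.

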